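Find the binding handwheel unit and set it aside for rework

ROBOT

A 7-joint arm with a two-finger parallel gripper is mounted at the origin on the work surface. World frame = base frame: x ahead of the robot, y to its left, z up, the work surface at z = 0. Lengths are in m, angles in rad, forces in N, time in s.
With the tool pointing down it reaches from about 0.35 to 0.9 m from the base axis. Payload 19.9 kg.
Tool frame: the origin (TCP) lies between the finger pads; the fingertips stand 19 mm ahead of it and the grasp point (between the pads) is the TCP; z points along the fingers, y is the direction in which the jaws open and shut (so a half turn about z gives the same grasp; the last joint's range is limited). The gripper opens to 94 mm and grips with 3 to 60 N. Pads are 16 mm wide; open, the fingers measure 119 mm over their backs; the gripper's body (75 mm by 177 mm) begins 78 mm behind the grasp point.
Start: joints at [1.183, 0.417, -0.01, 1.614, 0.005, 1.111, -0.053], TCP at [0.212, -0.588, 0.224] pointing down, gripper open.
Joint ranges: [-2.81, 2.81], [-0.39, 2.02], [-1.27, 1.25], [0.06, 2.57], [-1.19, 4.33], [0.19, 2], [-2.82, 2.82]. Speed limits (rad/s): [1.89, 1.89, 2.39, 2.39, 3.01, 3.01, 3.01].

INTERFACE

Orientations are given as a 3x3 rotation matrix whose columns are the frame's x, y, z axes.
In Python, from rig import robot gives the robot as it stands. Calls block until the motion is done:
- robot.move_ptp(position, orientation): joint-space move of the TCP to a pose.
- robot.move_linear(position, velocity=0.15, frame=None, threshold=None): straight line of the TCP; frame=None keeps the orientation; velocity is the mean speed in m/s. With threshold (N) it stops when the force on the tool has changed by that much, and returns True; else False.
- robot.goto_joints(angles): joint-space move.
- robot.gripper_to(opening): finger opening in m; the grip force is fixed at half the most; returns when the fingers have stopped.
- robot.pause(seconds).
- robot.ik(position, orientation): joint angles nearest the present ones, or None.
- robot.get_state(): the state.
- robot.grab_frame(name): name is "scene" or "side" or "wrist"; returns the picture (480x640x3 uint8, red, green, blue); there is no depth.
- robot.camera_info(name): a dict with "fx", "fy", "cx", "cy" (pixels), "rvec" (rotation vector, rad) and "tvec" (3), from world to camera coordinates, as OpenCV has them. Camera axes: x right, y down, z forward; pixel columns grow to the right and rows downward; lengths in m; the calibration is good to about 2 mm. The wrist camera is an equidistant fisheye: a pixel r from the principal point sees the ray r / f radians off the axis. A picture is of the moment at which its call begins: read the wrist's pose just before it. camera_info takes no time and is no camera call; for the wrist camera it gives the pose at the moment of the call.
A pose or a line that the arm cannot do raises robot.PlanningError and nothing moves.
- robot.sign_off(): hands the job in, once; it reports no verdict.
The state is a dict: "time": time; "qpos": joint angles; "joint_vel": joint speeds; "effort": joint torques, N m; "ee_pos": TCP position; "tool_rot": TCP orientation; "force": force on the tool from outside, world axes, zero at the start; "moment": the same for the moment, N m; "opening": finger opening in m.
Only numpy, scipy, OpenCV 4.12 (cv2) and the standard library are available. Lean on these libraries where they do the work, as an engineer would, in place of code of your own. Each camera call takes 0.05 s, during which the arm holds its last target. There are 200 camera calls.

TASK

One of the three handwheel bearing units in the rack binds. Push each wheel round by its knob, gently, for at least a third of a turn while all three stand in the rack, then lift the one unit that drags by its square shaft end and seat it fully home in the dark wooden rework cradle without dropping it; leave the two free-running units in their places in the rack and the things around undisturbed.

Things in the scene. Friction and masses are not known exactly. Their poses are not given: they have to be found in the camera images.
- shaft_1 (a point): Unit 1 (starts in the rack's -y place), about 0.9 kg: aluminium block 76 x 76 mm, 44 mm high; a fixed 16 x 16 mm square steel shaft end, sides parallel to the block's, stands on its vertical axis through the wheel to 110 mm above the block's underside. This point: on the axis 98 mm above the underside, the height to grip the shaft to lift the unit; axes are the block's, z up.
- foot_1 (a point): Centre of the underside of unit 1's block.
- wheel_1: Black handwheel of unit 1: disc 104 mm in diameter, 12 mm thick, on the vertical shaft. Origin on the axis at the wheel's underside, 46 mm above the block's underside; x points to the knob, z up. A binding wheel stops dead when let go and needs a steady 1 to 3 N at the knob to turn; a free one turns with almost no force and runs on ahead of the hand for a second or so after a push.
- knob_1 (a point): Middle of the upright steel knob on wheel 1: 14 mm diameter, 22 mm high, fixed 45 mm from the axis, standing on the wheel's top face from 58 to 80 mm above the block's underside.
- spin_1 (a joint): Turn of wheel 1 in its block, rad, growing anticlockwise from above, without stops; it starts between -0.5 and 0.5.
- shaft_2 (a point): Unit 2 (starts in the rack's middle place), about 0.9 kg: aluminium block 76 x 76 mm, 44 mm high; a fixed 16 x 16 mm square steel shaft end, sides parallel to the block's, stands on its vertical axis through the wheel to 110 mm above the block's underside. This point: on the axis 98 mm above the underside, the height to grip the shaft to lift the unit; axes are the block's, z up.
- foot_2 (a point): Centre of the underside of unit 2's block.
- wheel_2: Black handwheel of unit 2: disc 104 mm in diameter, 12 mm thick, on the vertical shaft. Origin on the axis at the wheel's underside, 46 mm above the block's underside; x points to the knob, z up. A binding wheel stops dead when let go and needs a steady 1 to 3 N at the knob to turn; a free one turns with almost no force and runs on ahead of the hand for a second or so after a push.
- knob_2 (a point): Middle of the upright steel knob on wheel 2: 14 mm diameter, 22 mm high, fixed 45 mm from the axis, standing on the wheel's top face from 58 to 80 mm above the block's underside.
- spin_2 (a joint): Turn of wheel 2 in its block, rad, growing anticlockwise from above, without stops; it starts between -0.5 and 0.5.
- shaft_3 (a point): Unit 3 (starts in the rack's +y place), about 0.9 kg: aluminium block 76 x 76 mm, 44 mm high; a fixed 16 x 16 mm square steel shaft end, sides parallel to the block's, stands on its vertical axis through the wheel to 110 mm above the block's underside. This point: on the axis 98 mm above the underside, the height to grip the shaft to lift the unit; axes are the block's, z up.
- foot_3 (a point): Centre of the underside of unit 3's block.
- wheel_3: Black handwheel of unit 3: disc 104 mm in diameter, 12 mm thick, on the vertical shaft. Origin on the axis at the wheel's underside, 46 mm above the block's underside; x points to the knob, z up. A binding wheel stops dead when let go and needs a steady 1 to 3 N at the knob to turn; a free one turns with almost no force and runs on ahead of the hand for a second or so after a push.
- knob_3 (a point): Middle of the upright steel knob on wheel 3: 14 mm diameter, 22 mm high, fixed 45 mm from the axis, standing on the wheel's top face from 58 to 80 mm above the block's underside.
- spin_3 (a joint): Turn of wheel 3 in its block, rad, growing anticlockwise from above, without stops; it starts between -0.5 and 0.5.
- rack_mid (a point): Middle of the grey rack fixed to the desk (104 x 400 x 18 mm, long along its y), on the floor of its middle recess, 6 mm above the desk. Three square recesses 140 mm apart along y, each 81 x 81 mm, 12 mm deep with a 3 mm chamfer at the mouth, hold the units square to the rack. Exactly one unit binds; which one varies and cannot be seen.
- cradle_seat (a point): Rework cradle: dark wooden plate 110 x 110 x 18 mm fixed to the desk beyond the rack, with one recess like the rack's (81 x 81 mm, 12 mm deep, 3 mm chamfer). This point: centre of the recess floor, 6 mm above the desk; axes square to the recess, z up. A seated unit has its underside's centre here, in any of the four square directions.
- pen_pot: Bystander: dark steel pen pot, 76 mm diameter, 95 mm high with pens to 150 mm; origin at its underside.
- spray: Bystander: small bottle, 42 mm diameter, 120 mm high; origin at its underside.
- mouse: Bystander: black computer mouse 105 x 60 x 28 mm; origin at its underside.

How it is judged:
On the way:
1. all three wheels have been turned past 1.5 rad either way (they start within 0.5 rad of zero) while the units stand in the rack ((value of joint spin_1 above 1.5 rad or value of joint spin_1 below -1.5 rad) and (value of joint spin_2 above 1.5 rad or value of joint spin_2 below -1.5 rad) and (value of joint spin_3 above 1.5 rad or value of joint spin_3 below -1.5 rad) and distance of each of foot_1, foot_2, foot_3 from where it was at the start of the episode below 0.01 m), for 0.05 s.
At the end, for the whole second after the job is handed in: The unit whose wheel binds stands upright (within 3 degrees) in the cradle recess, within 5 mm of its centre and 3 mm of its floor in height; the two free-running units stand upright within 10 mm of where they started in the rack; no unit moves and no finger touches a wheel (((contact force between wheel_1 and anything else above 1 N and x of foot_1 in the frame of cradle_seat between -0.005 and 0.005 m and y of foot_1 in the frame of cradle_seat between -0.005 and 0.005 m and z of foot_1 in the frame of cradle_seat between -0.003 and 0.003 m and angle between each of shaft_1, shaft_2, shaft_3's own z axis and vertical below 0.05 rad and distance of each of foot_2, foot_3 from where it was at the start of the episode below 0.01 m) or (contact force between wheel_2 and anything else above 1 N and x of foot_2 in the frame of cradle_seat between -0.005 and 0.005 m and y of foot_2 in the frame of cradle_seat between -0.005 and 0.005 m and z of foot_2 in the frame of cradle_seat between -0.003 and 0.003 m and angle between each of shaft_1, shaft_2, shaft_3's own z axis and vertical below 0.05 rad and distance of each of foot_1, foot_3 from where it was at the start of the episode below 0.01 m) or (contact force between wheel_3 and anything else above 1 N and x of foot_3 in the frame of cradle_seat between -0.005 and 0.005 m and y of foot_3 in the frame of cradle_seat between -0.005 and 0.005 m and z of foot_3 in the frame of cradle_seat between -0.003 and 0.003 m and angle between each of shaft_1, shaft_2, shaft_3's own z axis and vertical below 0.05 rad and distance of each of foot_1, foot_2 from where it was at the start of the episode below 0.01 m)) and linear speed of each of wheel_1, wheel_2, wheel_3 below 0.02 m/s and contact force between the fingers and wheel_1 below 0.1 N and contact force between the fingers and wheel_2 below 0.1 N and contact force between the fingers and wheel_3 below 0.1 N).
It fails at once if a wheel or its knob is pushed or struck with more than 25 N (contact force between any of the arm, the fingers and wheel_1 above 25 N or contact force between any of the arm, the fingers and wheel_2 above 25 N or contact force between any of the arm, the fingers and wheel_3 above 25 N).
It fails at once if a unit falls out of the fingers (faster than 0.6 m/s with the fingers touching nothing) (linear speed of any of wheel_1, wheel_2, wheel_3 above 0.6 m/s and contact force between the fingers and anything else below 0.1 N).
It fails at once if two units are out of their places at once (30 mm or more) (distance of each of foot_1, foot_2 from where it was at the start of the episode above 0.03 m or distance of each of foot_1, foot_3 from where it was at the start of the episode above 0.03 m or distance of each of foot_2, foot_3 from where it was at the start of the episode above 0.03 m).
It fails at once if the pen pot, the bottle or the mouse is shifted by more than 30 mm (distance of any of pen_pot, spray, mouse from where it was at the start of the episode above 0.03 m).
It also fails if it takes over 70 s, if anything falls off the work surface, if the arm or the gripper's body presses on something with over 40 N, if the wrist force passes 120 N, or if a joint passes its speed limit or range.

## Working session

There is one attempt and no reset: what is moved stays moved. The work goes in short steps, each a Python script; the robot and the scene stay as the last script left them, time stands still between calls to the robot, and variables do not carry over. Pictures are saved under pics/ and viewed, about 8 in all and at most 12, crops included, and the job is handed in when it is done.

```bash
ls; mkdir -p pics; python3 - <<'E'
from rig import robot
import cv2
for n in ["scene","side"]:
    f=robot.grab_frame(n); cv2.imwrite(f"pics/{n}0.png",f[:,:,::-1]); print(robot.camera_info(n))
print(robot.get_state())
E
```

```text
pics
{'fx': 546.7083023415852, 'fy': 546.7083023415852, 'cx': 318.0347059657009, 'cy': 248.08209097095644, 'rvec': array([ 1.84100313,  1.79064369, -0.66250167]), 'tvec': array([ 0.00829701, -0.36938527,  1.90239429])}
{'fx': 521.4565860625995, 'fy': 521.4565860625995, 'cx': 324.1513765624357, 'cy': 238.28706425169764, 'rvec': array([ 0.75620923, -2.44502791,  1.27748626]), 'tvec': array([0.47285421, 0.26620731, 1.29546159])}
{'time': 0.1, 'qpos': array([ 1.1834852 ,  0.41790448, -0.0103192 ,  1.61407723,  0.0046984 ,
        1.11069976, -0.05297626]), 'joint_vel': array([-2.34269026e-03, -1.46347404e-03, -1.90796204e-03, -8.04424131e-04,
        2.17320567e-06, -8.73694523e-04, -4.08477532e-04]), 'effort': array([ 1.17136704e-03, -8.52584481e+01,  6.40412271e-01, -4.26694643e+01,
       -4.88260074e-02,  1.63775298e-02,  3.98347868e-05]), 'ee_pos': array([ 0.21174883, -0.58771591,  0.22390932]), 'tool_rot': array([[ 9.40785321e-01,  3.39002645e-01, -4.31569112e-04],
       [ 3.39002911e-01, -9.40784820e-01,  9.73508724e-04],
       [-7.59916374e-05, -1.06216590e-03, -9.99999433e-01]]), 'force': array([-0.02646688, -0.32834863, -0.13772908]), 'moment': array([0.0117267 , 0.02931488, 0.02713685]), 'opening': 0.09398769565614812}
```

View pics/scene0.png

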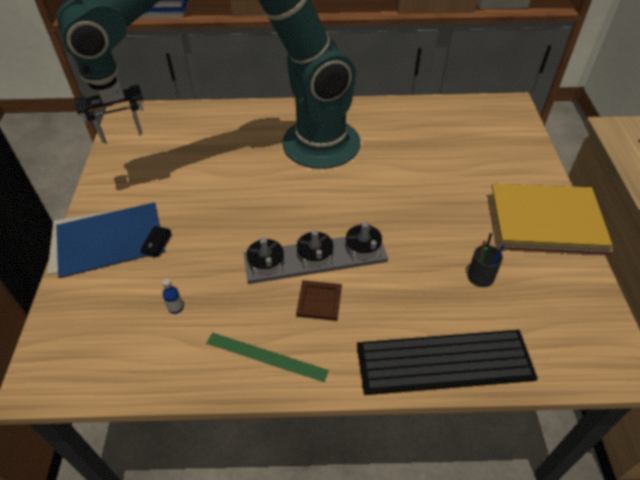

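View pics/side0.png

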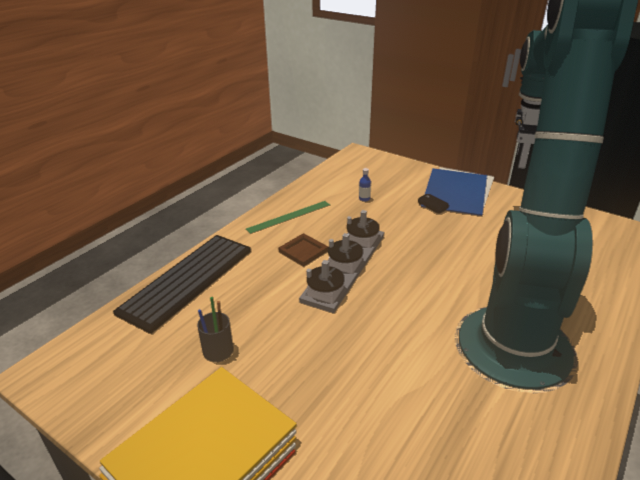

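The scene shows the wheels at about (265,254), (315,246) and (364,239), and the cradle at (320,300). Next I'll get rough positions, then a close look with the wrist camera.

```bash
cat > h.py <<'E'
from rig import robot
import numpy as np, cv2
def ray(name,uv,ci=None):
    ci=ci or robot.camera_info(name); R=cv2.Rodrigues(np.array(ci["rvec"]))[0]; t=np.array(ci["tvec"])
    x=(uv[0]-ci["cx"])/ci["fx"]; y=(uv[1]-ci["cy"])/ci["fy"]
    if name=="wrist":
        r=np.hypot(x,y); s=np.sin(r)/r if r>1e-9 else 1; d=np.array([x*s,y*s,np.cos(r)])
    else: d=np.array([x,y,1.])
    return -R.T@t, R.T@d
def onplane(name,uv,z,ci=None):
    o,d=ray(name,uv,ci); return o+d*(z-o[2])/d[2]
def project(name,P,ci=None):
    ci=ci or robot.camera_info(name); R=cv2.Rodrigues(np.array(ci["rvec"]))[0]
    p=R@np.asarray(P)+np.array(ci["tvec"])
    if name=="wrist":
        rho=np.hypot(p[0],p[1]); k=np.arctan2(rho,p[2])/max(rho,1e-12); a=p[:2]*k
    else: a=p[:2]/p[2]
    return np.array([a[0]*ci["fx"]+ci["cx"],a[1]*ci["fy"]+ci["cy"]])
def down(yaw):  # tool x at yaw, z down
    c,s=np.cos(yaw),np.sin(yaw); return np.array([[c,s,0],[s,-c,0],[0,0,-1.]])
E
python3 - <<'E'
from h import *
for uv in [(265,254),(315,246),(364,239)]: print(onplane("scene",uv,.064).round(3))
print(onplane("scene",(320,300),.018).round(3), onplane("scene",(156,241),.02), onplane("scene",(174,309),0), onplane("scene",(482,282),0))
c=onplane("scene",(315,246),.064)
robot.move_ptp([c[0]-.0,c[1],.36],down(0)); s=robot.get_state(); print(s["time"],s["ee_pos"],s["qpos"])
ci=robot.camera_info("wrist"); f=robot.grab_frame("wrist"); cv2.imwrite("pics/w1.png",f[:,:,::-1]); print(ci)
import pickle; pickle.dump(ci,open("w1.pkl","wb"))
E
```

```text
[ 0.553 -0.166  0.064]
[ 0.528 -0.029  0.064]
[0.507 0.108 0.064]
[ 0.678 -0.019  0.018] [ 0.4571522  -0.49024744  0.02      ] [ 6.82434371e-01 -4.09611433e-01 -2.22044605e-16] [0.61899997 0.42891009 0.        ]
2.4417 [ 0.52835558 -0.02986723  0.3597864 ] [ 0.45864136  0.17446023 -0.527555    1.65126145  0.08987937  1.34044175
 -1.65484213]
{'fx': 371.64829954431775, 'fy': 371.64829954431775, 'cx': 321.92526263552173, 'cy': 238.13254868000058, 'rvec': array([-2.0787655 ,  2.08422225,  0.27630422]), 'tvec': array([-0.0276321 ,  0.44919447,  0.65966449])}
```

View pics/w1.png

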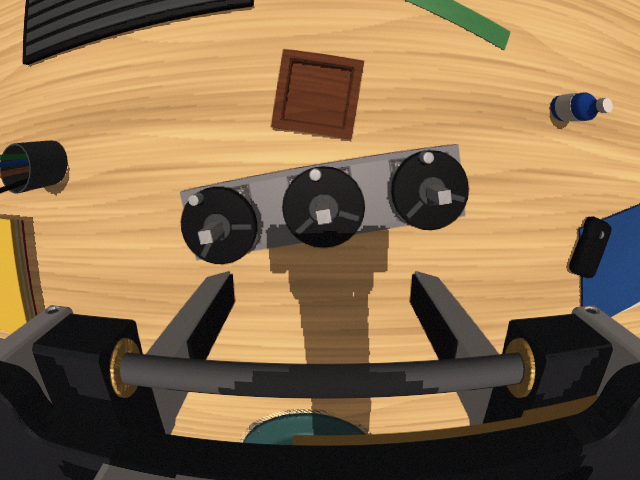

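The wrist view shows shaft tops at about (444,197), (323,216) and (206,237) for units 1 to 3. The knobs are at (428,158), (315,175) and (194,201), and the cradle corners at about (286,50), (363,62), (351,139) and (272,127). I'll refine these with masks.

```bash
cat > meas.py <<'E'
from h import *
import pickle
def quad(m):
    c=max(cv2.findContours(m,cv2.RETR_EXTERNAL,cv2.CHAIN_APPROX_NONE)[0],key=cv2.contourArea)
    h=cv2.convexHull(c)
    for e in np.arange(.01,.2,.005):
        q=cv2.approxPolyDP(h,e*cv2.arcLength(h,True),True)
        if len(q)<=4: return q[:,0].astype(float)
def blobs(im,pts,thr,r=14):
    hsv=cv2.cvtColor(im,cv2.COLOR_RGB2HSV); m=((hsv[...,2]>thr)&(hsv[...,1]<40)).astype(np.uint8)
    n,l,st,ce=cv2.connectedComponentsWithStats(m)
    out=[]
    for p in pts:
        k=[i for i in range(1,n) if np.linalg.norm(ce[i]-p)<r and st[i,4]>15]
        i=max(k,key=lambda i:st[i,4]) if k else 0
        rect=cv2.minAreaRect(np.argwhere(l==i)[:,::-1].astype(np.float32)) if i else None
        out.append((ce[i],st[i,4],rect) if i else None)
    return out
E
python3 - <<'E'
from meas import *
ci=pickle.load(open("w1.pkl","rb")); im=cv2.imread("pics/w1.png")[:,:,::-1].copy()
S=blobs(im,[(444,197),(323,216),(206,237)],175); K=blobs(im,[(428,158),(315,175),(194,201)],175)
sp=[];
for s,k in zip(S,K):
    print(s,k)
    a=onplane("wrist",s[0],.116,ci); b=onplane("wrist",k[0],.086,ci); sp.append(a)
    c=[onplane("wrist",q,.116,ci)[:2] for q in cv2.boxPoints(s[2])]
    print("shaft",a.round(4),"knob",b.round(4),"dist",np.linalg.norm((a-b)[:2]).round(4),"ang",np.degrees(np.arctan2(*(b-a)[1::-1])).round(1),"sides",[np.linalg.norm(c[i]-c[i-1]).round(4) for i in range(4)])
sp=np.array(sp); d=sp[2]-sp[0]; print("spacing",np.linalg.norm(np.diff(sp,axis=0),axis=1),"rack y dir",np.degrees(np.arctan2(d[1],d[0])))
hsv=cv2.cvtColor(im,cv2.COLOR_RGB2HSV); m=np.zeros((480,640),np.uint8); m[35:150,260:375]=(hsv[35:150,260:375,2]<120)*255
q=quad(m); P=np.array([onplane("wrist",p,.018,ci) for p in q]); print(q.tolist(),P.round(4).tolist(),"centre",P.mean(0))
for i in range(4):
    e=P[i]-P[i-1]; print(np.linalg.norm(e).round(4),np.degrees(np.arctan2(e[1],e[0])).round(1))
# wheels
for a in sp:
  o=project("wrist",[a[0],a[1],.064],ci); print("predicted wheel centre px",o)
E
```

```text
(array([441.27272727, 195.33333333]), np.int32(33), ((440.50006103515625, 195.00001525878906), (7.77817440032959, 6.363960266113281), 45.0)) (array([427.83333333, 156.95454545]), np.int32(66), ((428.0, 157.0), (8.0, 8.0), 90.0))
shaft [ 0.5463 -0.1647  0.116 ] knob [ 0.5881 -0.1554  0.086 ] dist 0.0428 ang 12.5 sides [np.float64(0.0094), np.float64(0.0074), np.float64(0.0094), np.float64(0.0074)]
(array([323.5483871, 216.0516129]), np.int32(155), ((323.29730224609375, 216.2837677001953), (12.823122024536133, 12.987520217895508), 80.53767395019531)) (array([314.6835443 , 174.17721519]), np.int32(79), ((314.5, 174.5), (9.0, 9.0), 90.0))
shaft [ 0.5217 -0.0309  0.116 ] knob [ 0.5656 -0.0208  0.086 ] dist 0.0451 ang 13.0 sides [np.float64(0.0145), np.float64(0.0144), np.float64(0.0145), np.float64(0.0145)]
(array([208.60869565, 236.56521739]), np.int32(23), ((208.8231658935547, 236.59146118164062), (2.6503570079803467, 9.165818214416504), 6.34019136428833)) (array([192.96296296, 199.38888889]), np.int32(54), ((193.0, 200.0), (8.0, 8.0), 90.0))
shaft [0.4986 0.1026 0.116 ] knob [0.538  0.1295 0.086 ] dist 0.0478 ang 34.3 sides [np.float64(0.0033), np.float64(0.0112), np.float64(0.0032), np.float64(0.0111)]
spacing [0.13600054 0.13547054] rack y dir 100.13211452254954
[[284.0, 49.0], [363.0, 61.0], [350.0, 140.0], [273.0, 129.0]] [[0.7323, 0.0211, 0.018], [0.7149, -0.0845, 0.018], [0.6058, -0.0668, 0.018], [0.6216, 0.0362, 0.018]] centre [ 0.66865539 -0.02348253  0.018     ]
0.1117 -7.8
0.107 -99.3
0.1105 170.8
0.1043 81.3
predicted wheel centre px [428.7594486  189.17452279]
predicted wheel centre px [323.39712254 207.62716257]
predicted wheel centre px [220.18258236 226.27288469]
```

Unit 2's shaft is clean, and the knob distances agree with a rack yaw of about 10.1° and 140 mm spacing. I'll plan the knob-pushing arcs from that.

```bash
cat >> h.py <<'E'
RY=np.radians(100.13); U2=np.array([.5217,-.0309]); ey=np.array([np.cos(RY),np.sin(RY)])
U={1:U2-.14*ey,2:U2,3:U2+.14*ey}
KN={1:np.array([.5881,-.1554]),2:np.array([.5656,-.0208]),3:np.array([.538,.1295])}
CR=np.array([.6687,-.0235]); CYAW=np.radians(-8.7)
E
python3 - <<'E'
from h import *
for i in (1,2,3):
    d=KN[i]-U[i]; th=np.arctan2(d[1],d[0]); print(i,U[i].round(4),np.linalg.norm(d).round(4),np.degrees(th).round(1))
    for off in (90,-90):
        for rel in (-.5,.75,2.0):
            a=th+rel; p=U[i]+.045*np.array([np.cos(a),np.sin(a)])
            for z in (.09,.15):
                q=robot.ik([*p,z],down(a+np.radians(off))); print(off,rel,z,None if q is None else np.round(q,2))
for i in (1,2,3):
  for o in (0,90,180,-90):
    q=robot.ik([*U[i],.104],down(RY-np.pi/2+np.radians(o))); print("grip",i,o,None if q is None else np.round(q,2))
for o in (0,90,180,-90):
    q=robot.ik([*CR,.104],down(CYAW+np.radians(o))); print("cr",o,None if q is None else np.round(q,2))
E
```

```text
1 [ 0.5463 -0.1687] 0.0438 17.7
90 -0.5 0.09 [ 0.65  0.62 -0.55  1.73  0.4   0.91 -0.26]
90 -0.5 0.15 [ 0.67  0.54 -0.58  1.69  0.34  1.01 -0.22]
90 0.75 0.09 [ 0.74  0.63 -0.76  1.81  0.53  0.92  0.8 ]
90 0.75 0.15 [ 0.77  0.54 -0.79  1.77  0.45  1.02  0.87]
90 2.0 0.09 [ 1.02  0.7  -1.09  1.93  0.76  0.99  1.88]
90 2.0 0.15 [ 1.03  0.58 -1.08  1.89  0.59  1.04  2.  ]
-90 -0.5 0.09 [-0.15  0.61  0.53  1.76 -0.39  0.88 -2.78]
-90 -0.5 0.15 [-0.28  0.58  0.72  1.72 -0.44  1.01 -2.73]
-90 0.75 0.09 [ 0.45  0.53 -0.36  1.82  0.24  0.84 -2.11]
-90 0.75 0.15 [ 0.47  0.45 -0.38  1.78  0.2   0.95 -2.08]
-90 2.0 0.09 [ 0.58  0.47 -0.47  1.94  0.29  0.8  -0.89]
-90 2.0 0.15 [ 0.61  0.38 -0.5   1.9   0.23  0.91 -0.83]
2 [ 0.5217 -0.0309] 0.045 13.0
90 -0.5 0.09 [ 0.49  0.55 -0.6   1.85  0.4   0.86 -0.58]
90 -0.5 0.15 [ 0.51  0.47 -0.63  1.81  0.33  0.96 -0.53]
90 0.75 0.09 [ 0.55  0.58 -0.8   1.9   0.53  0.89  0.46]
90 0.75 0.15 [ 0.59  0.49 -0.83  1.86  0.43  0.98  0.54]
90 2.0 0.09 [ 0.78  0.63 -1.08  2.02  0.71  0.93  1.54]
90 2.0 0.15 [ 0.8   0.49 -1.08  1.98  0.52  0.98  1.69]
-90 -0.5 0.
[... 1202 characters left out ...]
.06  1.39]
grip 1 -90 [-0.03  0.49  0.35  1.86 -0.22  0.83 -2.53]
grip 2 0 [ 0.4   0.43 -0.49  1.96  0.27  0.81 -1.63]
grip 2 90 [ 0.54  0.47 -0.66  1.95  0.38  0.84 -0.15]
grip 2 180 [ 0.83  0.65 -1.08  1.94  0.7   0.98  1.16]
grip 2 -90 [-0.43  0.44  0.53  1.98 -0.31  0.8  -2.69]
grip 3 0 [ 0.21  0.43 -0.58  1.99  0.32  0.81 -1.95]
grip 3 90 [ 0.33  0.47 -0.73  1.99  0.42  0.84 -0.46]
grip 3 180 [ 0.57  0.62 -1.08  1.98  0.68  0.96  0.89]
grip 3 -90 [-0.99  0.53  0.9   2.03 -0.55  0.85 -2.73]
cr 0 [ 0.31  0.66 -0.47  1.58  0.34  0.98 -1.98]
cr 90 [ 0.42  0.71 -0.63  1.57  0.47  1.02 -0.5 ]
cr 180 [ 0.56  0.8  -0.88  1.57  0.67  1.1   0.94]
cr -90 [-0.59  0.81  0.9   1.61 -0.7   1.07 -2.79]
```

```bash
cat > push.py <<'E'
from h import *
import sys
def push(i):
    d=KN[i]-U[i]; th=np.arctan2(d[1],d[0])
    P=lambda rel,z=.090,r=.0455:(np.array([*(U[i]+r*np.array([np.cos(th+rel),np.sin(th+rel)])),z]),down(th+rel+np.pi/2))
    p,o=P(-.55,.15); robot.move_ptp(p,o)
    if robot.move_linear(P(-.55)[0],velocity=.1,threshold=10): print("touch on descent",robot.get_state()["ee_pos"]); return False
    f0=robot.get_state()["force"]
    for rel in np.linspace(-.55,2.0,6)[1:]:
        p,o=P(rel); hit=robot.move_linear(p,velocity=.06,frame=o,threshold=10)
        s=robot.get_state(); tang=np.array([-np.sin(th+rel),np.cos(th+rel),0])
        print(i,round(rel,2),hit,"t",round(s["time"],2),"tangential",((s["force"]-f0)@tang).round(2))
        if hit: return False
    ci=robot.camera_info("wrist")
    cv2.imwrite(f"pics/p{i}.png",robot.grab_frame("wrist")[:,:,::-1]); 
    p,o=P(1.9); robot.move_linear(p,velocity=.08,frame=o)
    robot.move_linear(P(1.9,.15)[0],velocity=.15)
    return True
if __name__=="__main__":
    robot.gripper_to(0.0)
    for i in map(int,sys.argv[1:]):
        if not push(i): break
E
python3 push.py 2
```

```text
2 -0.04 False t 6.37 tangential -0.04
2 0.47 False t 7.03 tangential -0.65
2 0.98 False t 7.68 tangential -0.1
2 1.49 False t 8.34 tangential 0.24
2 2.0 False t 9.0 tangential 0.37
```

View pics/p2.png

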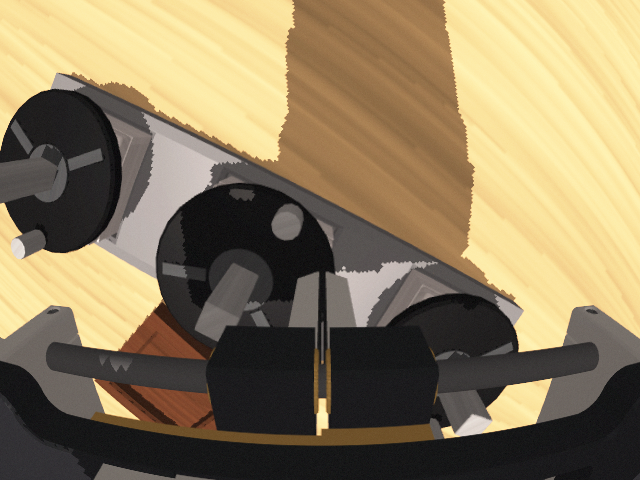

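The knob at (288,222) has run ahead of the fingertips at (322,275), so unit 2 looks free. Next are units 1 and 3.

```bash
python3 push.py 1 3 && python3 - <<'E'
from h import *
import pickle
robot.move_ptp([.5283,-.0299,.36],down(0)); print(robot.get_state()["time"])
pickle.dump(robot.camera_info("wrist"),open("w2.pkl","wb")); f=robot.grab_frame("wrist")[:,:,::-1]; cv2.imwrite("pics/w2.png",f)
a=f[30:290,160:500]; b=[cv2.imread(f"pics/p{i}.png")[60:360] for i in (1,3)]
b=np.hstack([cv2.resize(x,(400,188)) for x in b]); a=cv2.resize(a,(539,412),interpolation=cv2.INTER_CUBIC)
c=np.zeros((600,800,3),np.uint8); c[:412,:539]=a; c[412:]=b; cv2.imwrite("pics/c2.png",c)
E
```

```text
1 -0.04 False t 13.07 tangential 0.31
1 0.47 False t 13.73 tangential -0.12
1 0.98 False t 14.39 tangential 0.04
1 1.49 False t 15.05 tangential -0.68
1 2.0 False t 15.71 tangential -0.69
3 -0.04 False t 20.12 tangential 1.3
3 0.47 False t 20.77 tangential -0.59
3 0.98 False t 21.43 tangential -0.17
3 1.49 False t 22.09 tangential -0.5
3 2.0 False t 22.75 tangential 0.2
26.175
```

View pics/c2.png

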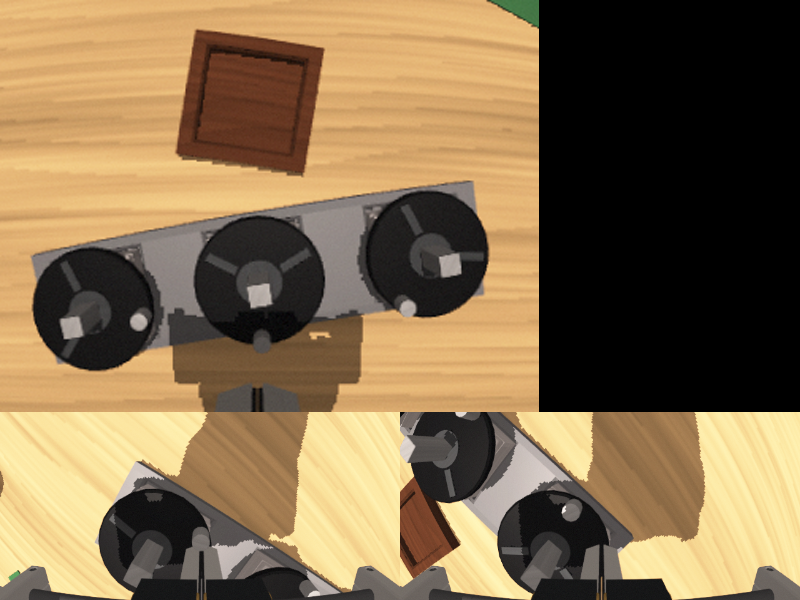

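At the end of unit 1's push the knob was touching the fingertips (lower left). Knobs 2 and 3 were clearly ahead, and knob 3 ran to about 255°. I'll put numbers on this, then take a closer look over unit 1 and the cradle.

```bash
python3 - <<'E'
from meas import *
ci=pickle.load(open("w2.pkl","rb"))
start={1:17.7,2:13.,3:28.9}
for i,uv in {1:(417.4,224.3),2:(324.3,245),3:(247.5,232.5)}.items():
    d=onplane("wrist",uv,.086,ci)[:2]-U[i]; a=np.degrees(np.arctan2(d[1],d[0]))%360
    print(i,"knob r",np.linalg.norm(d).round(4),"ang",a.round(1),"turned",np.radians(a-start[i]).round(2),"(hand carried to ~2.33)")
cam=-cv2.Rodrigues(ci["rvec"])[0].T@ci["tvec"]; off=cam-np.array([.5283,-.0299,.36]); print("cam off",off)
y=np.radians(10); c,s=np.cos(y),np.sin(y); o=np.array([[c,-s],[s,c]])@off[:2]
robot.gripper_to(.04)
robot.move_ptp([*(np.array([.60,-.096])-o),.27],down(y)); print(robot.get_state()["time"])
ci=robot.camera_info("wrist"); pickle.dump(ci,open("w3.pkl","wb")); f=robot.grab_frame("wrist")[:,:,::-1]; cv2.imwrite("pics/w3.png",f)
print(project("wrist",[*U[1],.116],ci),project("wrist",[*CR,.018],ci))
E
```

```text
1 knob r 0.0467 ang 150.9 turned 2.33 (hand carried to ~2.33)
2 knob r 0.0423 ang 181.4 turned 2.94 (hand carried to ~2.33)
3 knob r 0.0452 ang 267.6 turned 4.17 (hand carried to ~2.33)
cam off [0.07677161 0.00062618 0.15998859]
27.55
[392.59659868 216.86426688] [267.02070376  70.45269338]
```

View pics/w3.png

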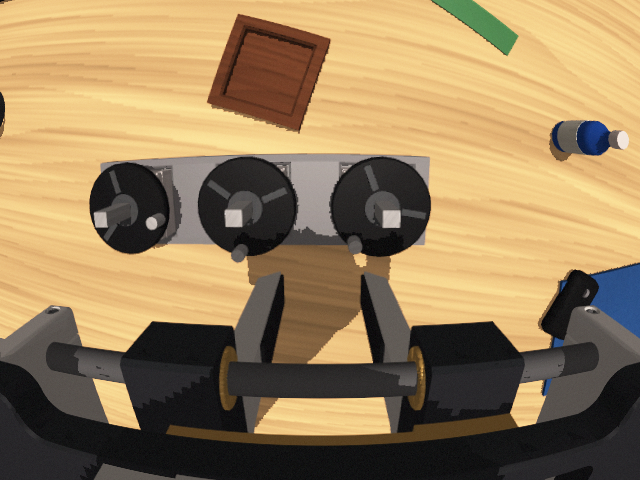

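Unit 1 stopped exactly where the hand left it (2.33 rad). Units 2 and 3 ran on to 2.94 and 4.17 rad, so unit 1 binds. In this view shaft 1's top is near (392,218) and the cradle is centred near (270,72).

```bash
python3 - <<'E'
from meas import *
ci=pickle.load(open("w3.pkl","rb")); im=cv2.imread("pics/w3.png")[:,:,::-1].copy()
for thr in (140,160,180):
  for s in blobs(im,[(392,218),(234,217)],thr):
    if s is None: print(thr,None); continue
    c=[onplane("wrist",q,.116,ci)[:2] for q in cv2.boxPoints(s[2])]; e=c[1]-c[0]
    print(thr,s[1],onplane("wrist",s[0],.116,ci).round(4),onplane("wrist",s[2][0],.116,ci).round(4),[np.linalg.norm(c[i]-c[i-1]).round(4) for i in (0,1)],np.degrees(np.arctan2(e[1],e[0])).round(1)%90)
hsv=cv2.cvtColor(im,cv2.COLOR_RGB2HSV)
for name,p,z in (("w3",(195,0,340,140),.018),):
  for vt in (110,135):
    x0,y0,x1,y1=p; m=np.zeros((480,640),np.uint8); m[y0:y1,x0:x1]=((hsv[y0:y1,x0:x1,2]<vt)&(hsv[y0:y1,x0:x1,1]>130))*255
    m=cv2.morphologyEx(m,cv2.MORPH_OPEN,np.ones((5,5)))
    q=quad(m); P=np.array([onplane("wrist",a,z,ci) for a in q]); print(vt,q.tolist(),"centre",P.mean(0).round(4))
    for i in range(4):
      e=P[i]-P[i-1]; print(np.linalg.norm(e).round(4),(np.degrees(np.arctan2(e[1],e[0]))%90).round(1))
# rack ends on z=.018: corners by grey mask
g=((hsv[...,1]<45)&(hsv[...,2]>70)).astype(np.uint8); g[:150]=0; g[250:]=0
P=[onplane("wrist",u,.018,ci)[:2] for u in ((101,163),(429,156))]; e=P[0]-P[1]; print("rack far edge",np.linalg.norm(e),np.degrees(np.arctan2(e[1],e[0])))
E
```

```text
140 313 [ 0.5447 -0.1678  0.116 ] [ 0.5447 -0.1681  0.116 ] [np.float64(0.0152), np.float64(0.0151)] 10.400000000000006
140 280 [ 0.5217 -0.0309  0.116 ] [ 0.5215 -0.0308  0.116 ] [np.float64(0.0145), np.float64(0.0146)] 9.099999999999994
160 290 [ 0.5443 -0.1677  0.116 ] [ 0.5446 -0.1676  0.116 ] [np.float64(0.0152), np.float64(0.0142)] 10.400000000000006
160 278 [ 0.5216 -0.0309  0.116 ] [ 0.5215 -0.0308  0.116 ] [np.float64(0.0145), np.float64(0.0146)] 9.099999999999994
180 259 [ 0.5447 -0.1678  0.116 ] [ 0.5442 -0.1677  0.116 ] [np.float64(0.0143), np.float64(0.0143)] 10.299999999999997
180 261 [ 0.5218 -0.0309  0.116 ] [ 0.5215 -0.0308  0.116 ] [np.float64(0.0145), np.float64(0.0146)] 9.099999999999994
110 [[316.0, 44.0], [219.0, 98.0], [215.0, 78.0], [242.0, 23.0]] centre [0.6784 0.0009 0.018 ]
0.0881 80.4
0.1233 38.0
0.0241 21.2
0.0706 74.4
135 [[238.0, 15.0], [329.0, 39.0], [299.0, 130.0], [208.0, 102.0]] centre [ 0.6698 -0.0237  0.018 ]
0.1071 81.5
0.1077 81.5
0.1089 82.2
0.1092 80.6
rack far edge 0.3975114650265776 99.68074103338081
```

Measurements agree: shaft 1 is at (0.5447,-0.168) with yaw about 10°, and the cradle is at (0.6698,-0.0237) with yaw -8.5°. Next I'll grip and lift.

```bash
python3 - <<'E'
from h import *
S=np.array([.5447,-.168]); y=np.radians(10+90)
robot.move_ptp([*S,.16],down(y))
print("hit",robot.move_linear([*S,.104],velocity=.07,threshold=8)); f0=robot.get_state()["force"]
robot.gripper_to(0.0); s=robot.get_state(); print(s["opening"],s["ee_pos"],s["force"]-f0)
robot.move_linear([*S,.125],velocity=.05); robot.move_linear([*S,.185],velocity=.1)
robot.pause(.2); s=robot.get_state(); print(s["opening"],s["time"],(s["force"]-f0).round(2),s["moment"].round(2))
cv2.imwrite("pics/l1.png",robot.grab_frame("scene")[190:340,200:420,::-1].repeat(3,0).repeat(3,1))
E
```

```text
hit False
0.01562867003817075 [ 0.5443348  -0.16808167  0.10387644] [-2.39730962 -1.43250644 -0.60472403]
0.015790434411121854 32.075 [-1.14 -0.09 -9.06] [-0.03 -0.09 -0.01]
```

View pics/l1.png

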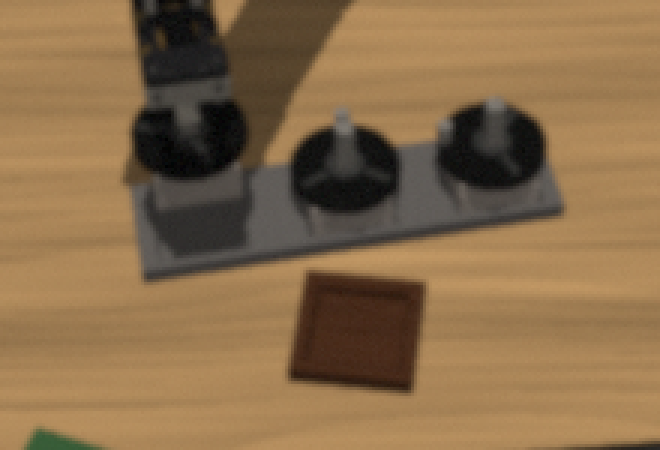

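The unit is lifted: 9.06 N of weight, opening 15.8 mm, hanging upright at crop (190,150). Next I'll carry it to the cradle and lower it.

```bash
python3 - <<'E'
from h import *
C=np.array([.6698,-.0237]); y=np.radians(-8.5+90); R=down(y)
robot.move_linear([.66,-.168,.185],velocity=.12)
robot.move_linear([*C,.185],velocity=.12,frame=R)
robot.move_linear([*C,.125],velocity=.08); robot.pause(.2); f0=robot.get_state()["force"]
hit=robot.move_linear([*C,.1035],velocity=.025,threshold=7)
robot.pause(.2); s=robot.get_state(); print(hit,s["ee_pos"].round(4),(s["force"]-f0).round(2),s["moment"].round(2),s["opening"],s["time"])
f=robot.grab_frame("side")[200:300,240:400,::-1]; cv2.imwrite("pics/s1.png",cv2.resize(f,None,fx=4,fy=4,interpolation=cv2.INTER_CUBIC))
E
```

```text
True [ 0.6694 -0.0237  0.1038] [-1.64 -0.78 16.22] [0.08 0.24 0.07] 0.016004938613240614 36.6917
```

View pics/s1.png

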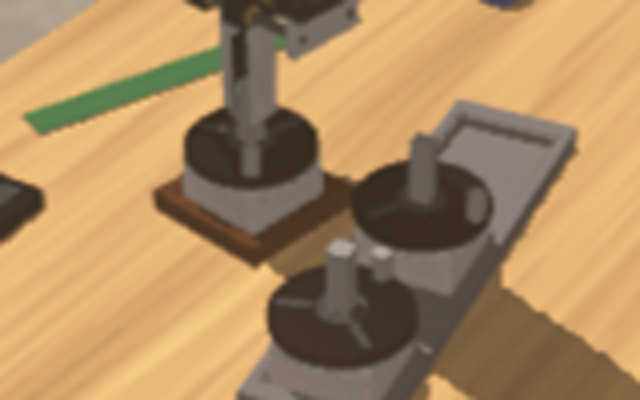

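Contact came at TCP height 0.1038, the same as at the grip in the rack, so it is on the recess floor. I'll release, retreat and check.

```bash
python3 - <<'E'
from meas import *
C=np.array([.6694,-.0237])
robot.gripper_to(.04); robot.move_linear([*C,.16],velocity=.08)
robot.move_ptp([.57,-.05,.33],down(0)); robot.pause(.5)
ci=robot.camera_info("wrist"); f=robot.grab_frame("wrist"); cv2.imwrite("pics/w5.png",f[:,:,::-1])
g=[project("wrist",[*p,.116],ci) for p in (C,U[2],U[3])]
for n,s in zip("123",blobs(f,g,150)): print(n,None if s is None else (s[1],onplane("wrist",s[0],.116,ci).round(4)))
print(robot.get_state()["time"],[x.round(0) for x in g])
E
```

```text
1 (np.int32(239), array([ 0.6708, -0.0231,  0.116 ]))
2 None
3 (np.int32(148), array([0.4984, 0.107 , 0.116 ]))
40.0083 [array([296., 118.]), array([305., 260.]), array([184., 280.])]
```

View pics/w5.png

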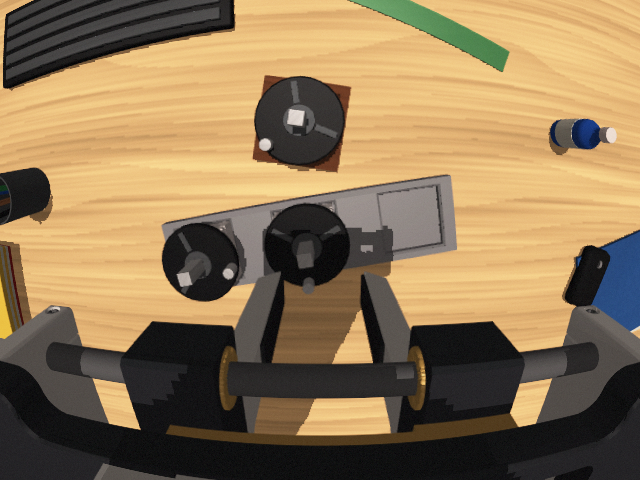

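Unit 1 stands square in the cradle, with its shaft top at (296,118), within 1.5 mm of the measured centre. Units 2 and 3 are in their rack places: shaft 2 is in shadow at (305,260), and shaft 3 matches its start position. The bottle, mouse and pen pot are where they were. I'm handing in.

```bash
python3 -c "
from rig import robot
robot.sign_off()"
```

```text
the job is handed in; nothing more can be done
```

I found that unit 1 binds, moved it to the rework cradle, and handed the job in after about 40 s of robot time.

- **Finding the binding unit:** I pushed all three knobs anticlockwise for about 2.33 rad with all units in the rack. Wheel 1 stopped exactly where the hand left it (2.33 rad). Wheels 2 and 3 ran on to 2.94 and 4.17 rad. The forces I read at stops between pushes were too small and noisy to tell the wheels apart, so the choice rests on the run-on.
- **Moving it:** I lifted unit 1 by its shaft (9.1 N of weight, no slip) and lowered it into the cradle. It touched the floor at TCP height 0.1038 m, the same as in the rack, with a peak of about 16 N while seating.
- **Last checks:** Unit 1's shaft is within about 1.5 mm of the cradle centre as I measured it. Unit 3 is within about 1.5 mm of its start, and the pot, bottle and mouse look unmoved.
- **A check that failed:** The automatic check on shaft 2 found nothing because it was in shadow. In the picture unit 2 stands in its place.

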